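# Set out the seasonings on their mats

## Robot

A 7-joint arm with a two-finger parallel gripper is mounted at the origin on a cart in front of the work surface, level with it; the furniture and walls round the work are solid. World frame = base frame: x ahead of the robot, y to its left, z up, the work surface at z = 0. Lengths are in m, angles in rad, forces in N, time in s.
With the tool pointing down it reaches from about 0.425 to 0.95 m from the base axis. Payload 16.7 kg.
Tool frame: the origin (TCP) lies at the very end of the fingers, on their centre line; the grasp point (between the pads) lies 19 mm behind it; z points along the fingers, y is the line along which they close (so a half turn about z gives the same grasp; the last joint's range is limited). The gripper opens to 94 mm and grips with 3 to 60 N. Pads are 16 mm wide; open, the fingers measure 119 mm over their backs; the gripper's body (75 mm by 177 mm) begins 78 mm behind the grasp point.
Start: joints at [1.121, 0.426, 0.074, 1.606, -0.034, 1.111, -0.067], TCP at [0.2, -0.645, 0.205] pointing down, gripper open.
Joint ranges: [-2.85, 2.85], [-0.5, 2.14], [-1.23, 1.37], [0.21, 2.46], [-1.02, 4.16], [0.16, 2.05], [-2.73, 2.73]. Speed limits (rad/s): [1.89, 1.89, 2.39, 2.39, 3.01, 3.01, 3.01].

## Interface

Orientations are given as a rotation vector (axis times angle).
In Python, from station import arm gives the robot as it stands.
- The arm moves only by the shell command python3 -m handwheel 'ROWS' [OPENING] [FORCE]. ROWS is JSON, a list that holds one entry, the list of rows, each a list of 4 numbers: the shift along the world's x, y, z in m, then the turn about the world's z in rad. In form: [[[tx, ty, tz, spin], ...]]. A call has 1 to 20 rows; each row shifts and turns the commanded pose from where the row before left it; what a row does not reach is not made up. A row lasts 1/8 s, in which the tool goes at most 62.5 mm and 10.7 degrees, less where a joint would pass 70% of its speed; a pose out of reach is approached as far as the arm can. A call with a gripper value outside its range is refused whole. OPENING is the finger opening in m, from 0 to 0.094, set as the call begins (- or left out, the last holds). The fingers move at their own pace and stop on an object; FORCE is the grip in N (left out, the last holds). Time passes only in rows, so rows that do not move let the fingers close. It gives the time, the measured TCP pose, the force, the opening and the grip force at its end, in the units of the state.
- arm.read_state(): the state, without advancing time (a new reading comes with each control period).
- arm.read_camera(name): name is "scene" or "side" or "wrist"; returns a dict with "color" (400x640x3 uint8, red, green, blue), "camera_matrix" (3x3 intrinsics, pixels), "rvec" (rotation vector, rad) and "tvec" (3), from world to camera coordinates, as OpenCV has them. Camera axes: x right, y down, z forward; pixel columns grow to the right and rows downward; lengths in m; the calibration is good to about 2 mm. A picture is of the moment at which its call begins. There is no depth.
- arm.job_done(): hands the job in; it is judged then, once.
The state is a dict: "time_s": time; "joint_pos": joint angles; "joint_velocities": joint speeds; "effort": joint torques, N m; "tool_pos": TCP position; "orientation": TCP orientation; "wrist_force": force on the tool from outside, world axes, zero at the start; "torque": the same for the moment, N m; "grip_width": finger opening in m; "grip_force": force on a finger pad.
Only numpy, scipy, OpenCV 4.12 (cv2) and the standard library are available. Lean on these libraries where they do the work, as an engineer would, in place of code of your own. Each camera call takes 0.05 s, during which the arm holds its last target. There are 200 camera calls.

## Task

Set out the seasonings for cooking: stand the wooden pepper mill in the middle of the round cork mat and the wide storage jar in the middle of the square wooden mat, stand the salt shaker on the bare worktop midway between the two mats and in line with them, and stack the small brown jar centred on the storage jar's lid. Keep all four upright throughout, let go of everything, and leave the spice jar, the timer and the teaspoon where they are.

Things in the scene. Friction and masses are not known exactly. Their poses are not given: they have to be found in the camera images.
- pepper_mill: tall turned wooden pepper mill with a metal nub on top, 58 mm across, 170 mm tall, loose. Origin: centre of its underside, z up. It stands upright. Grip the body 90 to 120 mm above the underside; to the fingers it is a convex body about 50 to 58 mm wide (they do not sink into its waist).
- storage_jar: wide clear storage jar with a dark flat lid, 62 mm across (the glass is 56 to 62 mm), 99 mm tall, loose. Origin: centre of its underside, z up. The lid is the top 11 mm, fixed, 62 mm across and flat; something can stand on it.
- salt_shaker: small salt shaker: clear body 44 mm across, narrower grey metal top 34 mm across, 90 mm tall, loose; its foot is slightly rounded, so it may lean by 0.04 rad at rest. The body reaches up to 70 mm. Origin: centre of its underside, z up.
- small_jar: small squat brown jar with a ribbed screw lid, 47 mm across, 88 mm tall, loose. Origin: centre of its underside, z up.
- round_mat: round cork pot mat, 100 mm across, 8 mm thick, fixed to the worktop. Origin: centre of its underside. It lies either left or right of the square mat; the two mat centres are 300 mm apart, along the y axis (+ or -) of both mats, which have the same yaw.
- square_mat: square pale wooden pot mat, 100 x 100 mm, 8 mm thick, fixed to the worktop. Origin: centre of its underside, x and y along its edges. (Wall cabinets hang over the back of the worktop, undersides about 0.46 m up, fronts and knobs at about x = 0.6: keep the wrist in front of them.)
- spice_jar: bystander: slim spice jar with a label and a plain lid, 46 mm across, 105 mm tall, standing behind the mats. Origin: centre of its underside. To be left alone.
- timer: bystander: round wind-up kitchen timer, 63 mm across, 46 mm tall, behind on the right. Origin: centre of its underside. To be left alone.
- teaspoon: bystander: metal teaspoon 130 x 27 x 11 mm lying behind the mats. Origin: centre of its underside, x along its length. To be left alone.
Not all that is in view belongs to the job. What is shaped like the storage_jar but yellow is not meant. What is shaped like the salt_shaker but pink is not meant.

How it is judged:
By the outcome, as a careful person would: the job done as asked, in the order asked, and still so for the second after the job is handed in, with the robot touching nothing.
It also fails if it takes over 128 s, if anything falls off the work surface, if the arm or the gripper's body presses on something with over 40 N, if the wrist force passes 120 N, or if a joint passes its speed limit or range.

## Working session

There is one attempt and no reset: what is moved stays moved. The work goes in short steps, Python scripts to look and compute and a shell command to move; the robot and the scene stay as the last step left them, time stands still between calls to the robot, and variables do not carry over. Pictures are saved under pics/ and viewed, at most 16 in all, crops included, and the job is handed in when it is done.

```bash
ls; mkdir -p pics; cat > h.py <<'E'
import numpy as np, cv2
from station import arm
def snap(n,f=None):
    c=arm.read_camera(n); np.savez(f'{f or n}.npz',**c)
    if f: cv2.imwrite(f'pics/{f}.png',c['color'][:,:,::-1])
    return c
def load(f): return dict(np.load(f'{f}.npz'))
def ray(c,uv):
    R=cv2.Rodrigues(np.array(c['rvec'],float))[0]; t=np.array(c['tvec'],float).ravel()
    d=R.T@np.linalg.inv(c['camera_matrix'])@np.array([uv[0],uv[1],1.]); return -R.T@t,d
def plane(c,uv,z):
    o,d=ray(c,uv); return o+d*(z-o[2])/d[2]
def proj(c,P): return cv2.projectPoints(np.array(P,float).reshape(-1,3),np.array(c['rvec'],float),np.array(c['tvec'],float),np.array(c['camera_matrix'],float),None)[0].reshape(-1,2)
E
python3 - <<'E'
from h import *
for n in ('scene','side'):
    c=snap(n,n+'0'); print(n,ray(c,(320,200)))
s=arm.read_state(); print(s['time_s'],s['tool_pos'],s['orientation'])
E
```

```text
pics
scene (array([-0.22810332,  0.3982426 ,  0.90919513]), array([ 0.60682539, -0.314757  , -0.72987022]))
side (array([ 0.51939239, -1.00419775,  0.61552925]), array([-0.01282955,  0.87086115, -0.49151356]))
0.1 [ 0.19982982 -0.6443198   0.20485341] [-3.10501154e+00 -4.70504853e-01  4.14549874e-04]
```

View pics/scene0.png

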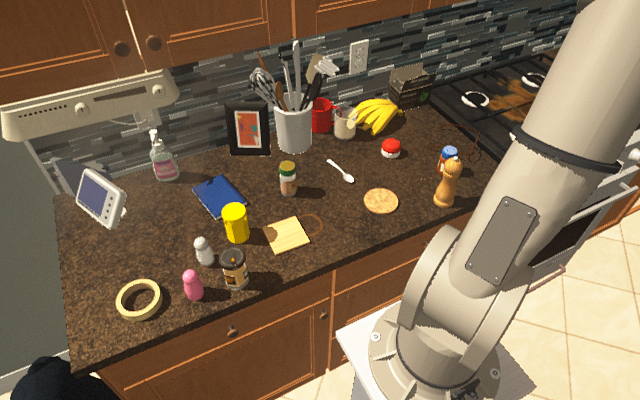

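View pics/side0.png

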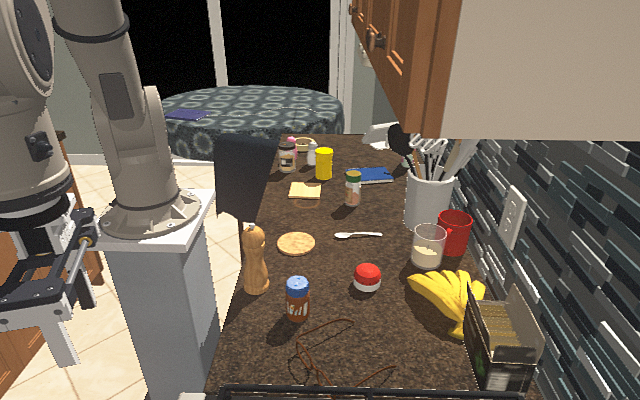

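Scene view: the mill is at (447,185), with the blue-lidded brown jar behind it at (449,160). The clear dark-lidded jar is at (234,270), and its yellow lookalike at (236,222) is not meant. The clear/grey salt shaker is at (204,250), and the pink one at (193,285) is not meant. The round mat is at (381,201) and the square mat at (287,235). The spice jar (288,178) could be taken for the small jar, but its lid is plain and green. In the side view, the mill is at (255,258), the small jar at (297,298), the storage jar at (287,157), the salt at (312,154) and the mats at (296,243) and (305,191).

```bash
python3 - <<'E'
from h import *
a=load('scene0')['color'];b=load('side0')['color']
f=lambda i,x,y,w,h,W,H:cv2.resize(i[y:y+h,x:x+w],(W,H),interpolation=cv2.INTER_CUBIC)
p=[f(a,170,215,100,75,400,300),f(a,410,140,80,75,320*5//4,300),f(b,265,130,80,60,400,300),f(b,230,215,100,120,400,300)]
# last is anisotropic in y
o=np.vstack([np.hstack(p[:2]),np.hstack(p[2:])]);cv2.imwrite('pics/crop1.png',o[:,:,::-1])
sc,sd=load('scene0'),load('side0')
hs=cv2.cvtColor(a,cv2.COLOR_RGB2HSV);h2=cv2.cvtColor(b,cv2.COLOR_RGB2HSV)
def blob(H,box,lo,hi):
    x,y,w,h=box;m=cv2.inRange(H[y:y+h,x:x+w],lo,hi);n,l,s,c=cv2.connectedComponentsWithStats(m)
    i=1+s[1:,4].argmax();k=cv2.convexHull(cv2.findContours((l==i).astype('uint8'),0,2)[0][0])
    M=cv2.moments(k);return np.array([M['m10']/M['m00']+x,M['m01']/M['m00']+y]),s[i],k.reshape(-1,2)+[x,y]
for nm,c,H,boxes in(('scene',sc,hs,((355,180,55,40),(255,208,65,50))),('side',sd,h2,((268,225,60,35),(282,177,45,28)))):
    for bx in boxes:
        u,s,k=blob(H,bx,(5,60,110),(35,255,255));P=np.array([plane(c,q,.008)[:2] for q in k])
        r=cv2.minAreaRect((P*1000).astype(np.float32));print(nm,u,s,plane(c,u,.008),r)
E
```

```text
scene [380.33704735 200.30060353] [  8   7  36  27 743] [ 0.44232395 -0.14719922  0.008     ] ((443.23455810546875, -147.53759765625), (100.13919830322266, 105.80508422851562), 37.41025161743164)
scene [292.08085941 234.2013016 ] [   8    5   57   45 1343] [0.44172402 0.13418169 0.008     ] ((443.24652099609375, 127.33924865722656), (160.5210418701172, 122.1666030883789), 80.83757019042969)
side [301.40179833 239.06307001] [   5    0   55   31 1016] [ 0.45859996 -0.14066736  0.008     ] ((455.6749267578125, -141.16627502441406), (146.38612365722656, 137.3779296875), 2.230006694793701)
side [305.51017812 189.63708651] [  6   4  38  18 491] [0.45476051 0.13922968 0.008     ] ((454.6305847167969, 139.37240600585938), (113.838623046875, 114.836669921875), 83.6787338256836)
```

View pics/crop1.png

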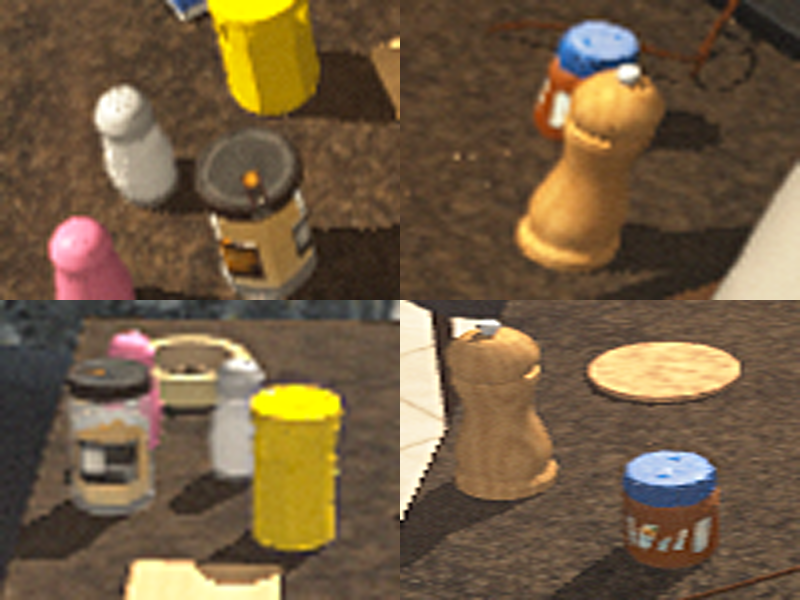

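The crops confirm the choice: a clear jar with a dark lid, a white/grey shaker (not the pink one), the wooden mill, and the brown jar with a blue ribbed lid. Next I measure them.

```bash
python3 - <<'E'
from h import *
sc,sd=load('scene0'),load('side0')
for c,pts in((sc,((381,201),(285,238))),(sd,((296,243),(305,191)))):
    H=cv2.cvtColor(c['color'],cv2.COLOR_RGB2HSV)
    for (u,v) in pts:
        ref=np.median(H[v-3:v+4,u-3:u+4].reshape(-1,3),0).astype(int)
        m=cv2.inRange(H,tuple(int(x) for x in ref-[6,70,75]),tuple(int(min(x,255)) for x in ref+[6,70,90]))
        n,l,s,_=cv2.connectedComponentsWithStats(m,connectivity=4);i=l[v,u]
        k=cv2.convexHull(cv2.findContours((l==i).astype('uint8'),0,2)[0][0]).reshape(-1,2)
        P=np.array([plane(c,q,.007)[:2] for q in k]);r=cv2.minAreaRect((P*1000).astype(np.float32))
        print(ref,s[i],np.round(r[0],1),np.round(r[1],1),round(r[2],1),np.round(cv2.minEnclosingCircle((P*1000).astype(np.float32)),1) if 0 else '')
def tri(a,b):
    o1,d1=ray(sc,a);o2,d2=ray(sd,b);A=np.c_[d1,-d2];t=np.linalg.lstsq(A,o2-o1,rcond=None)[0]
    p,q=o1+d1*t[0],o2+d2*t[1];return np.round((p+q)/2,4),round(float(np.linalg.norm(p-q)),4)
# lid tops
print('storage',plane(sc,(232.2,257),.099),plane(sd,(286.6,144.5),.099),tri((232.2,257),(286.6,144.5)))
print('salt dome',plane(sc,(201,240.5),.085),plane(sd,(312.6,144),.085),tri((201,240.5),(312.6,144)))
print('pink dome',plane(sc,(190,275),.085),plane(sd,(291.5,139),.085))
print('yellow top',plane(sc,(235.5,209),.099),plane(sd,(324.3,150.5),.099))
print('mill nub',plane(sc,(455.5,158),.168),plane(sd,(252,226),.168),tri((455.5,158),(252,226)))
print('small top',plane(sc,(450,150),.088),plane(sd,(297.5,282),.088),tri((450,150),(297.5,282)))
E
```

```text
[ 20 136 251] [364 188  34  25 694] [ 445.  -149.5] [98.4 95.9] 63.7 
[ 26 105 254] [268 217  42  37 876] [451.2 150.2] [98.4 97.8] 88.5 
[ 19 115 251] [277 232  38  22 632] [ 443.9 -153.6] [97.3 94.4] 2.2 
[ 27  75 255] [289 182  32  15 354] [453.  145.8] [95.9 97.6] 87.4 
storage [0.37430761 0.31241798 0.099     ] [0.38005437 0.30388818 0.099     ] (array([0.3784, 0.3122, 0.0951]), 0.0019)
salt dome [0.46496225 0.36281173 0.085     ] [0.47006023 0.34836906 0.085     ] (array([0.4696, 0.3626, 0.0795]), 0.0001)
pink dome [0.37976258 0.41263435 0.085     ] [0.38933623 0.39560617 0.085     ]
yellow top [0.51302587 0.25650123 0.099     ] [0.51339033 0.25442257 0.099     ]
mill nub [ 0.36512077 -0.31167695  0.168     ] [ 0.37031333 -0.32555957  0.168     ] (array([ 0.3689, -0.3169,  0.1626]), 0.001)
small top [ 0.46518616 -0.39690771  0.088     ] [ 0.46796791 -0.40176586  0.088     ] (array([ 0.4675, -0.3992,  0.0856]), 0.0005)
```

Mats: round (0.4445,-0.151), square (0.452,0.149), spacing 300 mm as specified. The midpoint is (0.448,-0.001). Next I hover over the mill.

```bash
python3 -m handwheel '[[[0.015,0.03,0.02,0],[0.022,0.042,0.02,0],[0.022,0.042,0.01,0],[0.022,0.042,0,0],[0.022,0.042,0,0],[0.022,0.042,0,0],[0.022,0.042,0,0],[0.016,0.03,0,0],[0.006,0.015,0,0],[0,0,0,0],[0,0,0,0]]]' 0.094 25
python3 - <<'E'
from h import *
c=snap('wrist','w1');print(ray(c,(320,200)),proj(c,[[.369,-.317,.168],[.369,-.317,0],[.4675,-.399,.088]]))
E
```

```text
time_s: 1.48
tool_pos: [0.3682, -0.3189, 0.2554]
orientation: [3.106, 0.468, -0.0]
wrist_force: [0.2, 0.2, -0.5]
grip_width: 0.0937
grip_force: 0.0
(array([ 0.44451329, -0.2959031 ,  0.43439749]), array([-0.25914762, -0.08535174, -0.96207331])) [[315.82204671 203.22365019]
 [316.76769674 167.82890088]
 [421.27238665 115.67794146]]
```

View pics/w1.png

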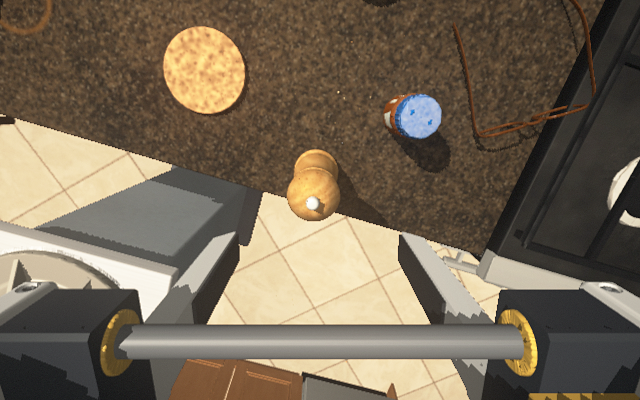

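The wrist view shows the mill nub at (313,203), the small jar lid at (419,116) and the round mat at (204,70), all close to where I predicted them.

```bash
python3 - <<'E'
from h import *
c=load('w1');print(plane(c,(313,203),.168),plane(c,(418.5,116),.088))
H=cv2.cvtColor(c['color'],cv2.COLOR_RGB2HSV)[0:130,140:270]
m=cv2.inRange(H,(8,70,120),(30,255,255));k=max(cv2.findContours(m,0,2)[0],key=cv2.contourArea);k=cv2.convexHull(k).reshape(-1,2)+[140,0]
P=np.array([plane(c,q,.007)[:2] for q in k])*1000;print(cv2.fitEllipse(P.astype(np.float32)))
E
```

```text
[ 0.36848215 -0.31465969  0.168     ] [ 0.46636407 -0.39640974  0.088     ]
((444.94403076171875, -149.52381896972656), (99.04222869873047, 104.49478149414062), 96.42680358886719)
```

```bash
python3 -m handwheel '[[[0,0.003,-0.02,0],[0,0,-0.03,0],[0,0,-0.03,0],[0,0,-0.03,0],[0,0,-0.025,0],[0,0,-0.017,0],[0,0,-0.012,0],[0,0,0,0]]]'
python3 -m handwheel '[[[0,0,0,0],[0,0,0,0],[0,0,0,0],[0,0,0,0],[0,0,0,0],[0,0,0,0]]]' 0 25; python3 -c "
from h import *
s=arm.read_state();print(s['tool_pos'])"
```

```text
time_s: 2.52
tool_pos: [0.3684, -0.3149, 0.0909]
orientation: [-3.105, -0.469, 0.002]
wrist_force: [0.2, -0.5, -0.8]
grip_width: 0.0938
grip_force: 0.0
time_s: 3.28
tool_pos: [0.369, -0.3146, 0.0915]
orientation: [-3.106, -0.471, -0.0]
wrist_force: [-0.4, 1.2, 2.9]
grip_width: 0.0491
grip_force: 25.0
[ 0.36903299 -0.31458338  0.09153951]
```

```bash
python3 -m handwheel '[[[0,0,0.01,0],[0,0,0.02,0],[0,0,0.02,0],[0.008,0.017,0,0],[0.013,0.028,0,0],[0.013,0.03,0,0],[0.013,0.03,0,0],[0.013,0.028,0,0],[0.01,0.02,0,0],[0.006,0.012,0,0],[0,0,0,0],[0,0,0,0]]]'
python3 - <<'E'
from h import *
print(arm.read_state()['tool_pos'])
snap('scene','s1');snap('side','d1')
a,b=load('s1')['color'],load('d1')['color']
f=lambda i,x,y,w,h:cv2.resize(i[y:y+h,x:x+w],(400,400),interpolation=cv2.INTER_CUBIC)
cv2.imwrite('pics/crop2.png',np.hstack([f(a,320,110,120,120),f(b,230,140,120,120)])[:,:,::-1])
E
```

```text
time_s: 4.78
tool_pos: [0.4445, -0.1505, 0.1415]
orientation: [3.106, 0.469, -0.001]
wrist_force: [0.3, -0.3, -2.7]
grip_width: 0.0489
grip_force: 24.9
[ 0.44452524 -0.15052     0.14148345]
```

View pics/crop2.png

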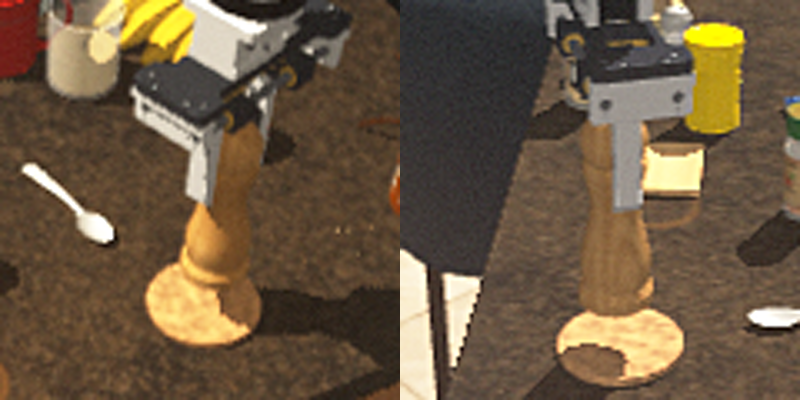

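The mill hangs upright above the round mat, which sits at about (382,202) in the scene. Lowering and releasing.

```bash
python3 -m handwheel '[[[0,0,-0.012,0],[0,0,-0.015,0],[0,0,-0.008,0],[0,0,-0.004,0],[0,0,-0.002,0],[0,0,-0.0005,0],[0,0,0,0]]]'
python3 -m handwheel '[[[0,0,0,0],[0,0,0,0],[0,0,0,0],[0,0,0,0],[0,0,0,0]]]' 0.094
python3 -m handwheel '[[[0,0,0.01,0],[0,0,0.03,0],[0,0,0.04,0],[0,0,0.04,0],[0,0,0.03,0],[0,0,0,0],[0,0,0,0]]]'
python3 - <<'E'
from h import *
c=snap('wrist','w2');print(proj(c,[[.4445,-.151,.178],[.4445,-.151,.008]]))
snap('scene','s2');a=load('s2')['color']
w=c['color'][100:300,220:420]
f=lambda i:cv2.resize(i,(400,400),interpolation=cv2.INTER_CUBIC)
cv2.imwrite('pics/crop3.png',np.hstack([f(w),f(a[130:230,330:430])])[:,:,::-1])
E
```

```text
time_s: 5.75
tool_pos: [0.4451, -0.1497, 0.1002]
orientation: [3.106, 0.471, 0.001]
wrist_force: [0.2, -0.1, -2.5]
grip_width: 0.0491
grip_force: 24.9
time_s: 6.38
tool_pos: [0.4449, -0.1497, 0.1]
orientation: [-3.106, -0.471, -0.0]
wrist_force: [-0.7, -0.4, -0.5]
grip_width: 0.0931
grip_force: 0.0
time_s: 7.25
tool_pos: [0.4447, -0.1496, 0.2498]
orientation: [-3.106, -0.471, 0.0]
wrist_force: [0.0, 0.1, -0.4]
grip_width: 0.0943
grip_force: 0.0
[[319.21516878 210.89119401]
 [318.90770405 171.10750292]]
```

View pics/crop3.png

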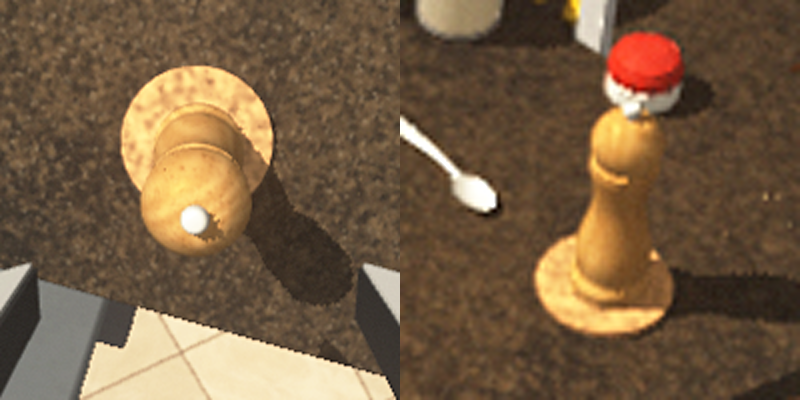

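The mill stands centred on the cork mat (nub at (317,210), predicted (319,211)). Next is the storage jar, turning the fingers away from the pink shaker and the salt.

```bash
python3 -m handwheel '[[[0,0.02,0,0],[0,0.04,0,0],[0,0.045,0,0],[0,0.045,0,0],[0,0.045,0,0.1],[0,0.045,0,0.1],[0,0.045,0,0.1],[-0.003,0.045,0,0.1],[-0.015,0.04,0,0.1],[-0.02,0.04,0,0.1],[-0.018,0.03,0,0.1],[-0.012,0.022,0,0],[0,0,0,0],[0,0,0,0]]]'
python3 - <<'E'
from h import *
print(arm.read_state()['joint_pos'])
c=snap('wrist','w3');print(proj(c,[[.377,.312,.099],[.377,.312,0],[.467,.361,.09],[.452,.149,.008]]))
E
```

```text
time_s: 9.1
tool_pos: [0.3772, 0.3116, 0.2494]
orientation: [2.757, 1.506, -0.002]
wrist_force: [0.3, -0.4, 0.5]
grip_width: 0.0942
grip_force: 0.0
[-0.10943894  0.1426006  -0.76986388  1.92001129  0.10968557  1.12226006
 -1.4925821 ]
[[317.43249694 186.47237471]
 [317.64291608 168.9775767 ]
 [367.57002355  95.50330257]
 [427.16413756 239.35250224]]
```

View pics/w3.png

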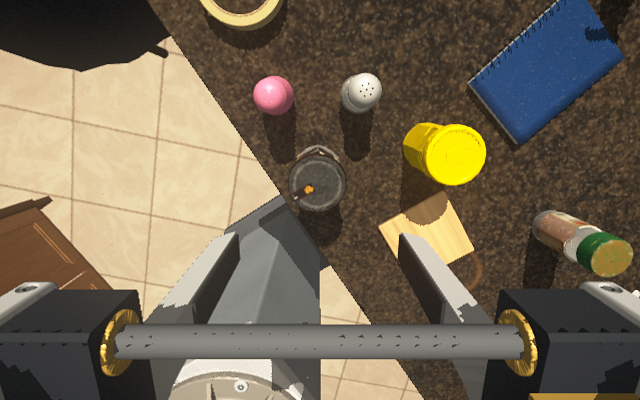

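The lid centre is at (318,185) (predicted (317,186)), with the salt top at about (367,91). Both match.

```bash
python3 -m handwheel '[[[0,0,-0.02,0],[0,0,-0.035,0],[0,0,-0.035,0],[0,0,-0.035,0],[0,0,-0.03,0],[0,0,-0.025,0],[0,0,-0.018,0],[0,0,-0.011,0],[0,0,0,0]]]'
python3 -m handwheel '[[[0,0,0,0],[0,0,0,0],[0,0,0,0],[0,0,0,0],[0,0,0,0],[0,0,0,0]]]' 0 25
python3 - <<'E'
from h import *
c=load('w3');print('lid',plane(c,(318,185),.099),'salt',plane(c,(367.5,90.5),.09))
H=cv2.cvtColor(c['color'],cv2.COLOR_RGB2HSV)
m=np.zeros((400,640),'uint8');m[185:262,375:480]=cv2.inRange(H[185:262,375:480],(15,50,60),(32,255,255))
k=max(cv2.findContours(m,0,2)[0],key=cv2.contourArea);k=cv2.convexHull(k).reshape(-1,2)
P=np.array([plane(c,q,.007)[:2] for q in k])*1000;print(cv2.minAreaRect(P.astype(np.float32)),np.round(k[::2].tolist()))
print(arm.read_state()['tool_pos'])
E
```

```text
time_s: 10.28
tool_pos: [0.3769, 0.3121, 0.0407]
orientation: [2.756, 1.507, -0.001]
wrist_force: [-0.1, 0.6, 0.7]
grip_width: 0.0941
grip_force: 0.0
time_s: 11.02
tool_pos: [0.3771, 0.3126, 0.0412]
orientation: [-2.756, -1.507, -0.001]
wrist_force: [-0.7, 0.0, 5.7]
grip_width: 0.0613
grip_force: 25.0
lid [0.37833482 0.31299736 0.099     ] salt [0.46930141 0.36507635 0.09      ]
((462.76702880859375, 167.90399169921875), (110.0062484741211, 148.57064819335938), 57.37118911743164) [[479 185]
 [474 256]
 [376 261]
 [375 185]]
[0.37712631 0.31255315 0.0412015 ]
```

```bash
python3 -m handwheel '[[[0,0,0.01,0],[0,0,0.02,0],[0,0,0.02,0],[0.0075,-0.0165,0,0],[0.013,-0.028,0,0],[0.013,-0.028,0,0],[0.013,-0.028,0,0],[0.012,-0.027,0,0],[0.01,-0.022,0,0],[0.006,-0.013,0,0],[0,0,0,0],[0,0,0,0]]]'
python3 - <<'E'
from h import *
snap('scene','s3');snap('side','d3')
a,b=load('s3')['color'],load('d3')['color']
f=lambda i,x,y,w,h:cv2.resize(i[y:y+h,x:x+w],(400,400),interpolation=cv2.INTER_CUBIC)
cv2.imwrite('pics/crop4.png',np.hstack([f(a,230,160,110,110),f(b,250,100,110,110)])[:,:,::-1])
E
```

```text
time_s: 12.52
tool_pos: [0.4511, 0.1507, 0.0911]
orientation: [-2.755, -1.508, -0.0]
wrist_force: [-0.6, 0.8, -3.1]
grip_width: 0.0616
grip_force: 25.0
```

View pics/crop4.png

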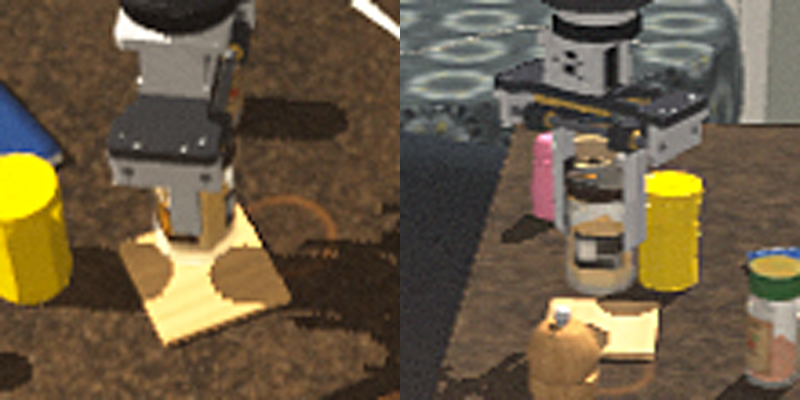

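The jar hangs upright over the square mat. Lowering it by 42 mm and releasing.

```bash
python3 -m handwheel '[[[0,0,-0.012,0],[0,0,-0.015,0],[0,0,-0.008,0],[0,0,-0.004,0],[0,0,-0.002,0],[0,0,-0.0007,0],[0,0,0,0]]]'
python3 -m handwheel '[[[0,0,0,0],[0,0,0,0],[0,0,0,0],[0,0,0,0],[0,0,0,0]]]' 0.094
python3 -m handwheel '[[[0,0,0.01,0],[0,0,0.03,0],[0,0,0.05,0],[0,0,0.05,0],[0,0,0.04,0],[0,0,0.02,0],[0,0,0,0],[0,0,0,0]]]'
python3 - <<'E'
from h import *
c=snap('wrist','w4');print(arm.read_state()['tool_pos'],proj(c,[[.4515,.150,.107],[.4515,.15,.008]]+[[.4515+x,.15+y,.008] for x,y in((.05,.05),(-.05,.05),(-.05,-.05),(.05,-.05))]))
E
```

```text
time_s: 13.5
tool_pos: [0.4516, 0.1499, 0.0495]
orientation: [2.756, 1.507, 0.001]
wrist_force: [-0.2, 0.7, -3.4]
grip_width: 0.0612
grip_force: 25.0
time_s: 14.12
tool_pos: [0.4515, 0.1498, 0.0493]
orientation: [-2.756, -1.507, -0.0]
wrist_force: [1.6, -1.4, -0.2]
grip_width: 0.0937
grip_force: 0.0
time_s: 15.12
tool_pos: [0.4511, 0.1497, 0.2488]
orientation: [-2.756, -1.507, 0.001]
wrist_force: [-0.1, 0.3, -0.8]
grip_width: 0.094
grip_force: 0.0
[0.45092117 0.1496379  0.2484784 ] [[317.96661967 188.30265579]
 [318.0593179  170.08880838]
 [330.29072138 115.10901541]
 [264.29296219 158.42665342]
 [306.8652349  220.40587677]
 [370.79428831 181.52725141]]
```

View pics/w4.png

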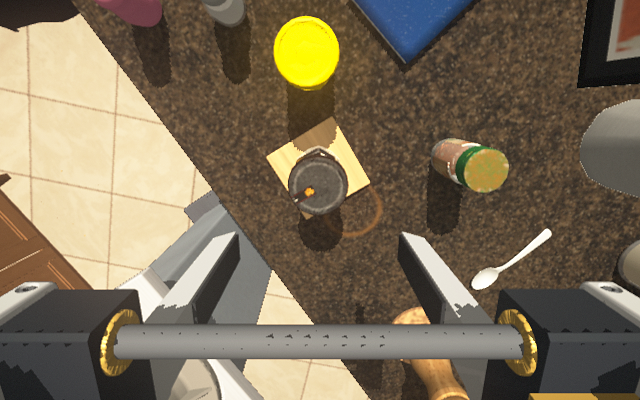

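The jar is centred: mat corners (266,157) and (370,183) give a mid-point of (318,170), and the lid is at about (318,185). Next is the salt shaker.

```bash
python3 -m handwheel '[[[0,0.02,0,-0.1],[0.003,0.035,0,-0.1],[0.003,0.035,0,-0.1],[0.003,0.035,-0.01,-0.1],[0.003,0.035,-0.02,-0.1],[0.003,0.03,-0.02,-0.1],[0.003,0.024,0,-0.1],[0,0,0,0],[0,0,0,0]]]' 0.072
python3 - <<'E'
from h import *
c=snap('wrist','w5');print(arm.read_state()['tool_pos'],proj(c,[[.469,.364,.09],[.469,.364,0]]))
f=cv2.resize(c['color'][80:280,200:440],(720,600),interpolation=cv2.INTER_CUBIC);cv2.imwrite('pics/crop5.png',f[:,:,::-1])
E
```

```text
time_s: 16.3
tool_pos: [0.4691, 0.3632, 0.1986]
orientation: [3.105, 0.473, -0.002]
wrist_force: [-0.4, 0.7, -0.1]
grip_width: 0.0722
grip_force: 0.0
[0.46942189 0.3629413  0.19888897] [[316.75350907 197.76326128]
 [317.08840772 177.28254933]]
```

View pics/crop5.png

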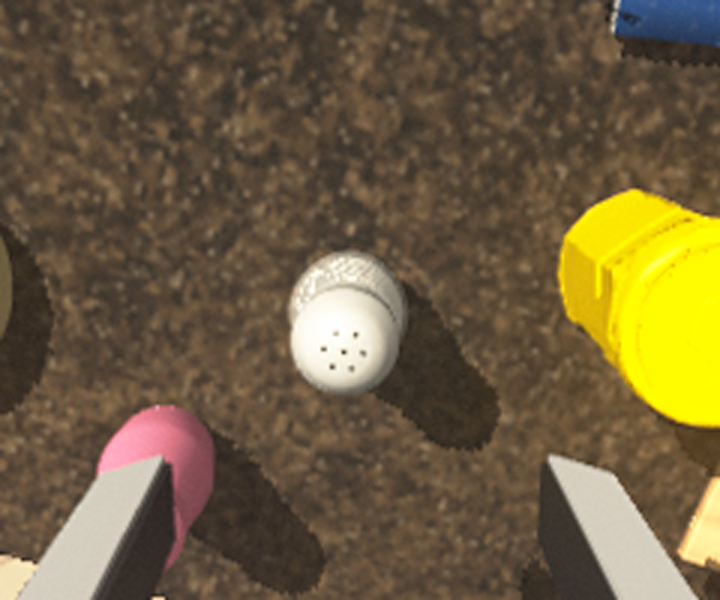

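The shaker's top is at (314,197) and its foot at about (316,177), so it lies between the fingers. Descending; pink and yellow are clear.

```bash
python3 -m handwheel '[[[0,0.001,-0.02,0],[0,0,-0.03,0],[0,0,-0.03,0],[0,0,-0.03,0],[0,0,-0.025,0],[0,0,-0.02,0],[0,0,-0.012,0],[0,0,-0.006,0],[0,0,0,0]]]'
python3 -m handwheel '[[[0,0,0,0],[0,0,0,0],[0,0,0,0],[0,0,0,0],[0,0,0,0],[0,0,0,0]]]' 0 15
python3 -c "
from h import *
print(arm.read_state()['tool_pos'])"
```

```text
time_s: 17.48
tool_pos: [0.4695, 0.3649, 0.0264]
orientation: [-3.106, -0.471, -0.0]
wrist_force: [-0.1, -0.0, 0.3]
grip_width: 0.0718
grip_force: 0.0
time_s: 18.23
tool_pos: [0.4695, 0.365, 0.0265]
orientation: [-3.106, -0.471, -0.001]
wrist_force: [-1.0, 0.5, 6.1]
grip_width: 0.0417
grip_force: 15.0
[0.46954166 0.36504791 0.02649331]
```

```bash
python3 -m handwheel '[[[0,0,0.01,0],[0,0,0.02,0],[0,0,0.03,0],[0,0,0.04,0],[0,0,0.035,0],[0,0,0.02,0],[-0.001,-0.015,0,0],[-0.002,-0.035,0,0],[-0.002,-0.045,0,0],[-0.002,-0.045,0,0],[-0.002,-0.045,0,0],[-0.002,-0.045,0,0],[-0.002,-0.045,0,0],[-0.003,-0.04,0,0],[-0.003,-0.03,0,0],[-0.0025,-0.02,0,0],[0,0,-0.02,0],[0,0,-0.03,0],[0,0,0,0],[0,0,0,0]]]'
python3 - <<'E'
from h import *
print(arm.read_state()['tool_pos'])
snap('scene','s6');snap('side','d6')
a,b=load('s6')['color'],load('d6')['color']
f=lambda i,x,y,w,h:cv2.resize(i[y:y+h,x:x+w],(400,400),interpolation=cv2.INTER_CUBIC)
cv2.imwrite('pics/crop6.png',np.hstack([f(a,240,110,170,170),f(b,240,110,120,120)])[:,:,::-1])
E
```

```text
time_s: 20.72
tool_pos: [0.4476, -0.0004, 0.1315]
orientation: [-3.106, -0.47, 0.001]
wrist_force: [-0.0, 0.9, -0.6]
grip_width: 0.0418
grip_force: 15.0
[ 4.47646397e-01 -4.13369815e-04  1.31501952e-01]
```

View pics/crop6.png

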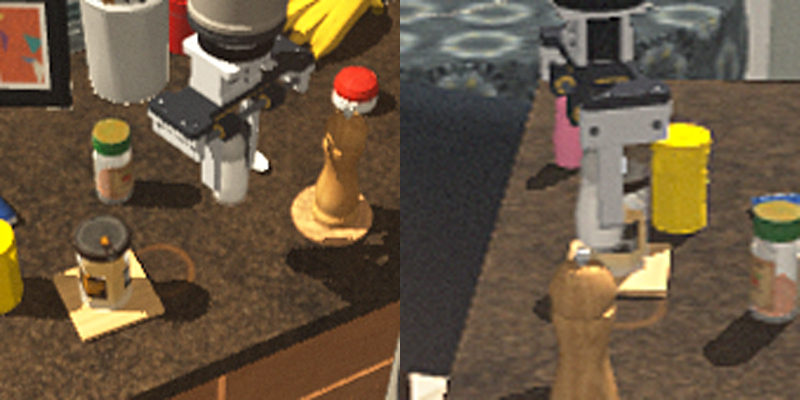

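The shaker is upright in the grip and over the midpoint. Lowering it by 105 mm.

```bash
python3 -m handwheel '[[[0,0,-0.02,0],[0,0,-0.03,0],[0,0,-0.025,0],[0,0,-0.015,0],[0,0,-0.008,0],[0,0,-0.004,0],[0,0,-0.0025,0],[0,0,-0.0005,0],[0,0,0,0]]]'
python3 -m handwheel '[[[0,0,0,0],[0,0,0,0],[0,0,0,0],[0,0,0,0],[0,0,0,0]]]' 0.075
python3 -m handwheel '[[[0,0,0.01,0],[0,0,0.03,0],[0,0,0.04,0],[0,0,0.05,0],[0,0,0.05,0],[0,0,0.04,0],[0,0,0.02,0],[0,0,0,0],[0,0,0,0]]]'
python3 - <<'E'
from h import *
c=snap('wrist','w7');print(arm.read_state()['tool_pos'],proj(c,[[.448,0,.09],[.448,0,0],[.4515,.15,.107],[.4445,-.15,.178]]))
f=cv2.resize(c['color'][40:340,120:520],(800,600),interpolation=cv2.INTER_CUBIC);cv2.imwrite('pics/crop7.png',f[:,:,::-1])
E
```

```text
time_s: 21.95
tool_pos: [0.4482, -0.0002, 0.0265]
orientation: [3.106, 0.47, 0.001]
wrist_force: [0.3, -0.1, -1.6]
grip_width: 0.0419
grip_force: 15.0
time_s: 22.58
tool_pos: [0.448, -0.0002, 0.0263]
orientation: [-3.106, -0.471, -0.0]
wrist_force: [-0.1, -0.3, -0.1]
grip_width: 0.0749
grip_force: 0.0
time_s: 23.7
tool_pos: [0.4475, -0.0001, 0.2657]
orientation: [-3.106, -0.471, 0.001]
wrist_force: [-0.5, 0.0, -0.1]
grip_width: 0.0749
grip_force: 0.0
[ 4.47421062e-01 -1.46412645e-04  2.65510114e-01] [[317.8664144  181.23869647]
 [317.98203729 166.91891213]
 [178.03071693 138.8079662 ]
 [477.80644014 255.61722757]]
```

View pics/crop7.png

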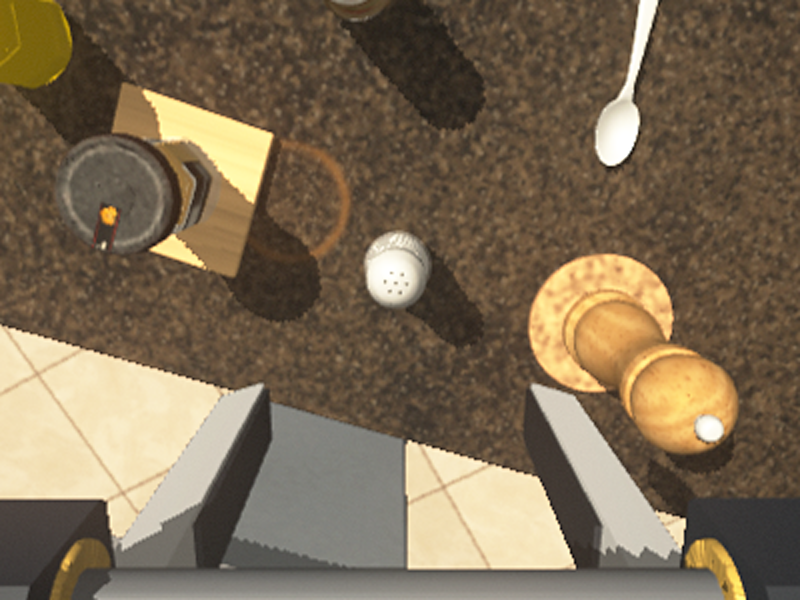

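The salt top is at (318,181), exactly as predicted, and the lid and nub are within 2 mm. Next is the small jar.

```bash
python3 -m handwheel '[[[0,-0.02,0,0],[0.002,-0.04,0,0],[0.002,-0.045,0,0],[0.002,-0.045,0,0],[0.002,-0.045,0,0],[0.002,-0.045,0,0],[0.002,-0.045,0,0],[0.002,-0.045,0,0],[0.003,-0.037,-0.02,0],[0.002,-0.03,-0.03,0],[0,0,-0.015,0],[0,0,0,0],[0,0,0,0]]]' 0.085
cat >> h.py <<'E'
def blue(c):
    m=cv2.inRange(cv2.cvtColor(c['color'],cv2.COLOR_RGB2HSV),(100,90,60),(125,255,255));m[:, :220]=0;m[:,420:]=0
    k=max(cv2.findContours(m,0,2)[0],key=cv2.contourArea);return cv2.minEnclosingCircle(cv2.convexHull(k)),cv2.boundingRect(k)
E
python3 - <<'E'
from h import *
c=snap('wrist','w8');(u,r),b=blue(c);print(arm.read_state()['tool_pos'],u,r,b,plane(c,u,.082),proj(c,[[.4665,-.3975,.088],[.4665,-.3975,.07]]))
E
```

```text
time_s: 25.38
tool_pos: [0.4676, -0.3963, 0.202]
orientation: [3.106, 0.473, 0.001]
wrist_force: [-0.1, 0.4, 0.4]
grip_width: 0.0848
grip_force: 0.0
[ 0.46766393 -0.39649793  0.20235814] (320.0, 193.0) 24.020923614501953 (296, 172, 49, 24) [ 0.469936   -0.39782094  0.082     ] [[318.5920916  197.95019094]
 [318.57505988 193.0671878 ]]
```

```bash
python3 - <<'E'
from h import *
c=load('w8')
f=cv2.resize(c['color'][130:270,240:400],(640,560),interpolation=cv2.INTER_CUBIC);cv2.imwrite('pics/crop8.png',f[:,:,::-1])
E
```

```text
(no output)
```

View pics/crop8.png

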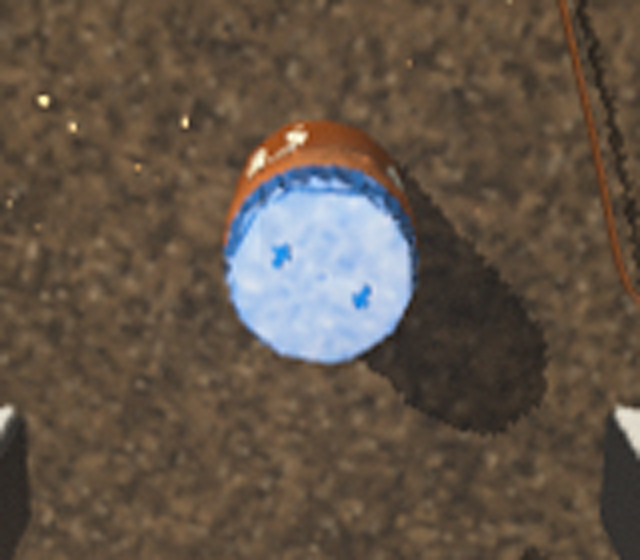

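The lid centre is at (320.5,199), so the jar is at about (0.466,-0.399): a shift of (-1,-2.5) mm, then down 171 mm.

```bash
python3 -c "
from h import *
print(plane(load('w8'),(320.5,199),.088))"
python3 -m handwheel '[[[-0.001,-0.0025,-0.02,0],[0,0,-0.03,0],[0,0,-0.03,0],[0,0,-0.03,0],[0,0,-0.025,0],[0,0,-0.018,0],[0,0,-0.012,0],[0,0,-0.006,0],[0,0,0,0]]]'
python3 -m handwheel '[[[0,0,0,0],[0,0,0,0],[0,0,0,0],[0,0,0,0],[0,0,0,0],[0,0,0,0]]]' 0 20
python3 -m handwheel '[[[0,0,0.01,0],[0,0,0.03,0],[0,0,0.04,0],[0,0,0.05,0],[0,0,0.05,0],[0,0,0.04,0],[0,0,0.02,0],[0,0,0,0]]]'
```

```text
[ 0.46606366 -0.39949203  0.088     ]
time_s: 26.55
tool_pos: [0.4661, -0.3997, 0.0304]
orientation: [3.106, 0.471, 0.0]
wrist_force: [-0.1, -0.5, 0.3]
grip_width: 0.0855
grip_force: 0.0
time_s: 27.3
tool_pos: [0.466, -0.3996, 0.0303]
orientation: [-3.106, -0.471, 0.0]
wrist_force: [-0.7, 0.0, 0.9]
grip_width: 0.0452
grip_force: 20.0
time_s: 28.3
tool_pos: [0.4665, -0.4, 0.2722]
orientation: [3.104, 0.47, 0.003]
wrist_force: [0.2, 0.6, -2.3]
grip_width: 0.0449
grip_force: 20.0
```

```bash
python3 -c "
from h import *
print(plane(load('w4'),(318,185),.107),plane(load('w7'),(177.5,136.8),.107))
print(arm.read_state()['tool_pos'])"
python3 -m handwheel '[[[0,0.015,0,0],[0,0.03,0,0],[-0.001,0.04,0,0],[-0.001,0.045,0,0],[-0.001,0.045,0,0],[-0.001,0.045,0,0],[-0.001,0.045,0,0],[-0.001,0.045,0,0],[-0.001,0.045,0,0],[-0.002,0.045,0,0],[-0.002,0.045,0,0],[-0.002,0.045,0,0],[-0.001,0.03,0,0],[-0.001,0.02,0,0],[0,0.0095,0,0],[0,0,-0.03,0],[0,0,-0.03,0],[0,0,0,0],[0,0,0,0]]]'
python3 - <<'E'
from h import *
print(arm.read_state()['tool_pos'])
snap('scene','s9');snap('side','d9')
a,b=load('s9')['color'],load('d9')['color']
f=lambda i,x,y,w,h:cv2.resize(i[y:y+h,x:x+w],(400,400),interpolation=cv2.INTER_CUBIC)
cv2.imwrite('pics/crop9.png',np.hstack([f(a,230,140,110,110),f(b,250,90,110,110)])[:,:,::-1])
E
```

```text
[0.45336741 0.15285537 0.107     ] [0.45333168 0.1508886  0.107     ]
[ 0.46645533 -0.39995328  0.27218921]
time_s: 30.68
tool_pos: [0.4511, 0.1499, 0.211]
orientation: [-3.106, -0.47, -0.0]
wrist_force: [0.8, 0.1, -0.9]
grip_width: 0.0453
grip_force: 20.0
[0.45113087 0.14986883 0.21100886]
```

View pics/crop9.png

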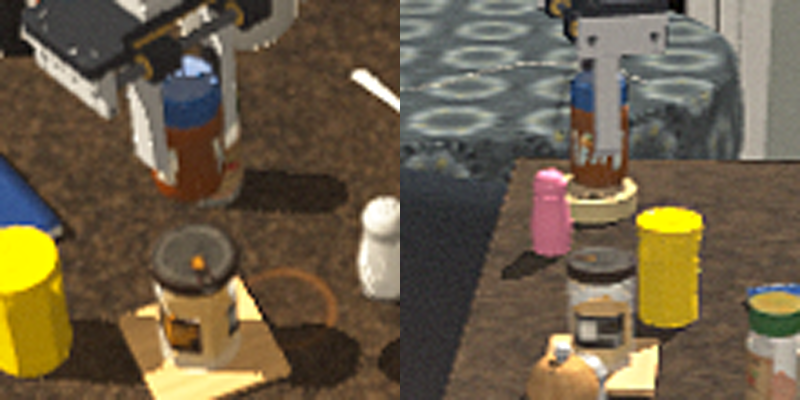

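The small jar is upright above the lid, whose centre I estimate at (0.4525,0.151). Shifting 1 mm, lowering it by 73 mm and releasing.

```bash
python3 -m handwheel '[[[0.001,0.001,-0.015,0],[0,0,-0.02,0],[0,0,-0.018,0],[0,0,-0.01,0],[0,0,-0.005,0],[0,0,-0.003,0],[0,0,-0.002,0],[0,0,0,0],[0,0,0,0]]]'
python3 -m handwheel '[[[0,0,-0.0005,0],[0,0,0,0],[0,0,0,0]]]'

```

```text
time_s: 31.9
tool_pos: [0.4521, 0.1508, 0.1375]
orientation: [-3.106, -0.471, -0.001]
wrist_force: [-0.1, -0.2, -1.2]
grip_width: 0.045
grip_force: 20.0
time_s: 32.28
tool_pos: [0.4523, 0.151, 0.1372]
orientation: [-3.106, -0.471, -0.001]
wrist_force: [-0.8, -0.0, 4.9]
grip_width: 0.0451
grip_force: 20.0
```

Contact (about +5 N). Opening and rising.

```bash
python3 -m handwheel '[[[0,0,0,0],[0,0,0,0],[0,0,0,0],[0,0,0,0],[0,0,0,0]]]' 0.08
python3 -m handwheel '[[[0,0,0.01,0],[0,0,0.03,0],[0,0,0.04,0],[0,0,0.04,0],[0,0,0.03,0],[0,0,0,0],[0,0,0,0]]]'
python3 - <<'E'
from h import *
snap('scene','s10');snap('side','d10');snap('wrist','w10')
a,b,w=[load(n)['color'] for n in('s10','d10','w10')]
f=lambda i,x,y,s:cv2.resize(i[y:y+s,x:x+s],(400,400),interpolation=cv2.INTER_CUBIC)
cv2.imwrite('pics/crop10.png',np.hstack([f(a,240,130,170),f(b,240,110,150)])[:,:,::-1])
cv2.imwrite('pics/w10.png',cv2.resize(w[100:300,200:440],(720,600))[:,:,::-1])
print(arm.read_state()['tool_pos'],proj(load('w10'),[[.4525,.151,.195],[.4525,.151,.107]]))
E
```

```text
time_s: 32.9
tool_pos: [0.452, 0.1509, 0.1367]
orientation: [-3.106, -0.471, 0.0]
wrist_force: [0.4, -0.9, 0.8]
grip_width: 0.08
grip_force: 0.0
time_s: 33.78
tool_pos: [0.4517, 0.1507, 0.2866]
orientation: [3.106, 0.471, -0.0]
wrist_force: [-0.4, -0.2, -0.4]
grip_width: 0.0796
grip_force: 0.0
[0.45155277 0.15071717 0.2860362 ] [[317.64502531 202.15854789]
 [317.83220438 180.07490447]]
```

View pics/crop10.png

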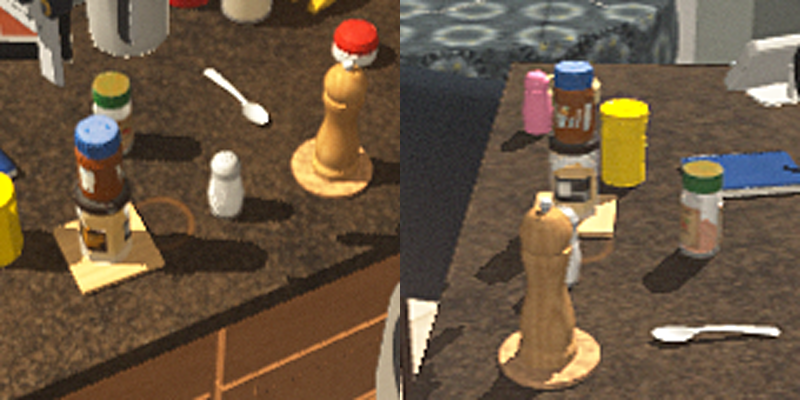

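View pics/w10.png

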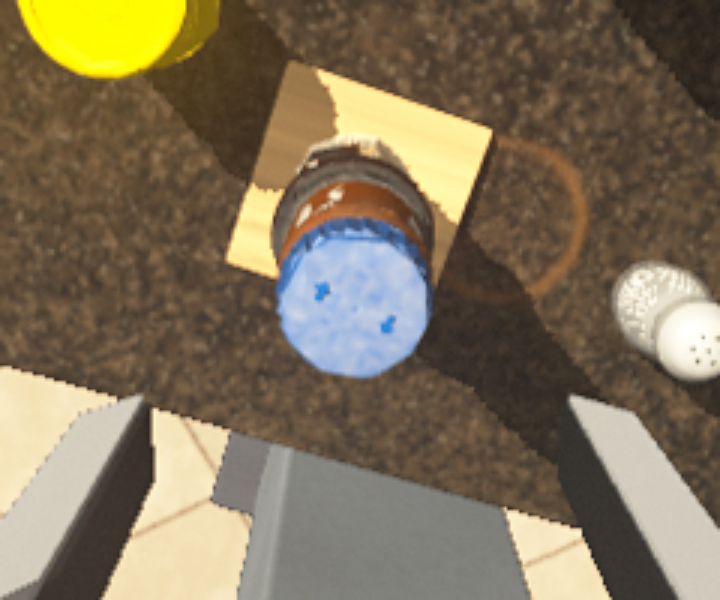

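The stack is centred (blue lid at (318,201), predicted (318,202)). The mill, jar and shaker stand upright and in line, and the spice jar, timer and teaspoon look undisturbed. Handing in.

```bash
python3 -c "
from station import arm
print(arm.job_done())"
```

```text
the job is handed in; nothing more can be done
None
```

The job is handed in at about 34 s: the pepper mill is on the cork mat, the storage jar is on the square mat with the small jar stacked on its lid, and the salt shaker is midway between, all upright and within about 2–3 mm by the camera checks.

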